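Check in the case that holds the wheel-nut key

TASK

One of the three identical closed cases in the rack holds the heavy steel wheel-nut key; the other two hold only light plastic caps. Feel which case is the heavy one and stand it upright in the check-in dock, between the two yellow cheeks, lowering it gently rather than dropping it, so that its weight keeps the sprung plate fully down. Leave the other two cases standing in the rack and do not disturb the other things on the shelf.

Things in the scene. Friction and masses are not known exactly. Their poses are not given: they have to be found in the camera images.
- case_a: one of three closed cases of identical looks: upright smooth box, grey plastic with orange lid, 42 mm (its x) by 60 mm (its y) by 90 mm tall. Origin at the centre of its underside, z up. Shut inside are either light plastic nut caps (about 0.18 kg in all) or the steel wheel-nut key (about 0.55 kg in all); which case has the key is not known and changes.
- case_b: one of three closed cases of identical looks: upright smooth box, grey plastic with orange lid, 42 mm (its x) by 60 mm (its y) by 90 mm tall. Origin at the centre of its underside, z up. Shut inside are either light plastic nut caps (about 0.18 kg in all) or the steel wheel-nut key (about 0.55 kg in all); which case has the key is not known and changes.
- case_c: one of three closed cases of identical looks: upright smooth box, grey plastic with orange lid, 42 mm (its x) by 60 mm (its y) by 90 mm tall. Origin at the centre of its underside, z up. Shut inside are either light plastic nut caps (about 0.18 kg in all) or the steel wheel-nut key (about 0.55 kg in all); which case has the key is not known and changes.
- rack: fixed aluminium rack, 64 by 222 mm, origin under its centre. Bays at y = -71, 0, +71 mm, a case in each, its x along the rack's x, its underside 6 mm above the table. 5 mm dividers, 92 mm tall, stand 3 mm clear of each case's 60 mm ends: in the rack a case can be gripped only across its 42 mm. Blue lips 16 mm tall run along front and back, x = +-29 mm.
- dock: fixed black base, 78 (x) by 112 (y) by 12 mm, origin under its centre. Two yellow cheeks, 54 mm long, 126 mm tall, leave a slot from x = -25 to +25 mm, open at both y ends. The case goes in with its 42 mm along the dock's x; the cheeks are higher than the case and leave no room for fingers, so it can be held there only across its 60 mm, along the dock's y.
- plate (a joint): travel of the dock's sprung steel plate (46 by 70 mm, centred on the dock's origin), m: 0 = up (its top 28 mm above the table), 0.010 = fully down on its stop (top 18 mm above the table). A light case sinks it only a few mm, the case with the key takes it right down.
- wedge: loose green wheel wedge, 110 by 70 by 48 mm, bystander; origin under its centre
- nozzle: loose stainless spray nozzle standing upright, 38 mm across, 82 mm tall, bystander; origin under its centre
- dropper: loose closed amber glass dropper bottle, 34 mm across, 105 mm tall, bystander; origin under its centre
- wax_tin: loose round tin with red lid, 78 mm across, 34 mm tall, bystander; origin under its centre
- brush: loose detailing brush lying flat, about 200 mm long, bystander; origin under its centre
There are look-alikes about, which are no part of the job. Of the things shaped like the rack, the aluminium one is meant.

How it is judged (in metres and radians):
At the end, for the whole second after the job is handed in: The sprung plate is at least 8 mm down (of 10) under one case, which stands upright (within 0.1 rad) and at rest between the cheeks, within 8 mm of the dock's middle across the slot and 15 mm along it; the other two cases stand upright and at rest on the floor of the rack, between its lips (value of joint plate above 0.008 m and ((x of case_a in the frame of dock between -0.008 and 0.008 m and y of case_a in the frame of dock between -0.015 and 0.015 m and z of case_a in the frame of dock below 0.023 m and angle between each of case_a, case_b, case_c's own z axis and vertical below 0.1 rad and linear speed of each of case_a, case_b, case_c below 0.02 m/s and x of case_b in the frame of rack between -0.012 and 0.012 m and y of case_b in the frame of rack between -0.085 and 0.085 m and z of each of case_b, case_c in the frame of rack below 0.012 m and x of case_c in the frame of rack between -0.012 and 0.012 m and y of case_c in the frame of rack between -0.085 and 0.085 m) or (x of case_b in the frame of dock between -0.008 and 0.008 m and y of case_b in the frame of dock between -0.015 and 0.015 m and z of case_b in the frame of dock below 0.023 m and angle between each of case_b, case_a, case_c's own z axis and vertical below 0.1 rad and linear speed of each of case_b, case_a, case_c below 0.02 m/s and x of case_a in the frame of rack between -0.012 and 0.012 m and y of case_a in the frame of rack between -0.085 and 0.085 m and z of each of case_a, case_c in the frame of rack below 0.012 m and x of case_c in the frame of rack between -0.012 and 0.012 m and y of case_c in the frame of rack between -0.085 and 0.085 m) or (x of case_c in the frame of dock between -0.008 and 0.008 m and y of case_c in the frame of dock between -0.015 and 0.015 m and z of case_c in the frame of dock below 0.023 m and angle between each of case_c, case_a, case_b's own z axis and vertical below 0.1 rad and linear speed of each of case_c, case_a, case_b below 0.02 m/s and x of case_a in the frame of rack between -0.012 and 0.012 m and y of case_a in the frame of rack between -0.085 and 0.085 m and z of each of case_a, case_b in the frame of rack below 0.012 m and x of case_b in the frame of rack between -0.012 and 0.012 m and y of case_b in the frame of rack between -0.085 and 0.085 m))); the robot touches nothing.
It fails at once if a case falls or is slammed onto the sprung plate: between the cheeks, within about 20 mm of the plate, it moves faster than 0.35 m/s ((horizontal distance between case_a and dock below 0.025 m and z of case_a in the frame of dock below 0.05 m and linear speed of case_a above 0.35 m/s) or (horizontal distance between case_b and dock below 0.025 m and z of case_b in the frame of dock below 0.05 m and linear speed of case_b above 0.35 m/s) or (horizontal distance between case_c and dock below 0.025 m and z of case_c in the frame of dock below 0.05 m and linear speed of case_c above 0.35 m/s)).
It fails at once if a bystander is moved more than 30 mm or knocked over (distance of any of wedge, nozzle, dropper, wax_tin, brush from where it was at the start of the episode above 0.03 m or angle between any of wedge, nozzle, dropper, wax_tin's own z axis and vertical above 0.5 rad).
It also fails if it takes over 72 s, if anything falls off the work surface, if the arm or the gripper's body presses on something with over 40 N, if the wrist force passes 120 N, or if a joint passes its speed limit or range.

ROBOT

A 6-joint arm with a two-finger parallel gripper is mounted at the origin on the work surface. World frame = base frame: x ahead of the robot, y to its left, z up, the work surface at z = 0. Lengths are in mm, angles in degrees, forces in N, time in s.
With the tool pointing down it reaches from about 350 to 850 mm from the base axis. Payload 8.1 kg.
Tool frame: the origin (TCP) lies midway between the tips of the shut fingers; the grasp point (between the pads) lies 19 mm behind it; z points along the fingers, y is the line along which they close (so a half turn about z gives the same grasp; the last joint's range is limited). The gripper opens to 85 mm and grips with 20 to 120 N. Pads are 22 mm wide; open, the fingers measure 114 mm over their backs; the gripper's body (76 mm by 85 mm) begins 54 mm behind the grasp point. The pads swing forward as they close: fully open they stand 13 mm farther back than shut.
Start: joints at [-73.018, 7.471, 85.268, -0, 87.261, -4.893], TCP at [223.575, -556.794, 210.992] pointing down, gripper open.
Joint ranges: [-169.43, 169.43], [-51.17, 129.36], [1.28, 143.12], [-76.62, 256.62], [0, 156.53], [-152.29, 152.29]. Speed limits (degrees/s): [136.94, 136.94, 159.86, 180, 180, 180].

INTERFACE

Orientations are given as [roll, pitch, yaw] about the fixed x, y, z axes, in that order (R = Rz(yaw) Ry(pitch) Rx(roll)).
In Python, from bench import sense, snapshot, order, finder gives the robot as it stands.
- The arm moves only by the tool send_rows, never from a script. Its argument "steps" is a list of rows, each a list of 2 entries, a list of its own where there are three numbers: the shift along the world's x, y, z in units of 30 mm (1.0 is 30 mm), then the turn, a rotation vector about the world's x, y, z in rad. In form: [[[dx, dy, dz], [wx, wy, wz]], ...]. A call has 1 to 10 rows; each row is the pose to reach, as a shift and turn from the pose commanded when the call began; what a row does not reach only later rows make up. A row lasts 1/8 s, in which the tool goes at most 62.5 mm and 10.7 degrees, less where a joint would pass 70% of its speed; a pose out of reach is approached as far as the arm can. A call with a gripper value outside its range is refused whole. "fingers" is the closure, from 0 (fully open) to 1 (shut), set as the call begins (left out, the last holds). The fingers move at their own pace and stop on an object; "squeeze" is the grip in N (left out, the last holds). Time passes only in rows, so rows that repeat a pose let the fingers close. It gives the time, the measured TCP pose, the force, the opening and the grip force at its end, in the units of the state.
- sense(): the state, without advancing time (a new reading comes with each control period).
- snapshot(name): name is "side" or "top" or "wrist"; returns a dict with "img" (420x560x3 uint8, red, green, blue), "K" (3x3 intrinsics, pixels), "pose" (4x4, takes a point from camera to world coordinates). Camera axes: x right, y up, looking along -z (the intrinsics and any distortion apply to the point x, -y, -z); pixel columns grow to the right and rows downward; lengths in mm; the calibration is good to about 2 mm. A picture is of the moment at which its call begins. There is no depth.
- order.hand_in(): hands the job in; it is judged then, once.
Trained networks look in the newest picture that a camera, given by its name, has taken for a name from the list of things; names that differ only in an ending like _2 or _b are one class to them, and where a whole thing is asked for, a point or a joint stands for the part that bears it (a point fixed in the world has none). Each returns a list of dicts, best first, with "confidence" (0 to 1); they miss things now and then, are a little off and sometimes report something else, mostly with a low value. They report only what shows in the picture. A call takes as long as a camera call. They do not tell look-alikes from the thing itself.
- finder.find_in(label, camera): "box" ([left, top, width, height] as shares, 0 to 1, of the picture: columns of its width, rows of its height, round what is visible of it).
- finder.trace(label, camera): "mask" (420x560 bool, what is visible of it) and "box" ([left, top, width, height] as shares, 0 to 1, of the picture: columns of its width, rows of its height, round what is visible of it).
- finder.pinpoint(label, camera): "at" ([column, row] as shares, 0 to 1, of the picture: columns of its width, rows of its height: a listed point, or the origin of a listed thing).
The state is a dict: "time": time; "joint_pos": joint angles; "qd": joint speeds; "joint_efforts": joint torques, N m; "tool_pos": TCP position; "tcp_rot": TCP orientation; "ft_force": force on the tool from outside, world axes, zero at the start; "wrist_torque": the same for the moment, N m; "finger_gap": finger opening in mm; "grip_force": force on a finger pad.
Only numpy, scipy, OpenCV 4.12 (cv2) and the standard library are available. Lean on these libraries where they do the work, as an engineer would, in place of code of your own. Each camera call takes 0.05 s, during which the arm holds its last target. There are 200 camera calls.

## Working session

There is one attempt and no reset: what is moved stays moved. The work goes in short steps, Python scripts to look and compute and a tool call to move; the robot and the scene stay as the last step left them, time stands still between calls to the robot, and variables do not carry over. Pictures are saved under pics/ and viewed, at most 10 in all, crops included, and the job is handed in when it is done.

Besides the shell and the picture viewer there is one more tool, called after "Call:" as name([rows], argument=value, ...), one row to a line, values as JSON. send_rows: Moves the arm, as the interface text tells. Its arguments: {"type":"object","properties":{"steps":{"type":"array"},"fingers":{"type":"number"},"squeeze":{"type":"number"}},"required":["steps"]}

```bash
ls; mkdir -p pics; cat > h.py <<'E'
import numpy as np, cv2
from bench import sense, snapshot, order, finder
def snap(n,f=None):
    s=snapshot(n)
    if f: cv2.imwrite('pics/'+f,s['img'][:,:,::-1])
    return s
def proj(s,P):
    T=np.linalg.inv(s['pose']); p=(T[:3,:3]@np.atleast_2d(P).T).T+T[:3,3]
    q=np.c_[p[:,0],-p[:,1],-p[:,2]]@np.array(s['K']).T
    return q[:,:2]/q[:,2:]
def ray(s,uv):
    d=np.linalg.inv(s['K'])@np.array([uv[0],uv[1],1.]); d=np.array([d[0],-d[1],-d[2]])
    T=np.array(s['pose']); return T[:3,3],T[:3,:3]@d
def onz(s,uv,z):
    o,d=ray(s,uv); return o+d*(z-o[2])/d[2]
E
python3 - <<'E'
from h import *
np.set_printoptions(precision=2,suppress=True)
st=sense(); print({k:np.round(v,2) for k,v in st.items()})
for n in ['top','side']:
    s=snap(n,n+'1.png'); print(n,s['K'],s['pose'], [k for k in s])
    for l in ['case_a','rack','dock','plate']:
        for r in finder.find_in(l,n): print(l,round(r['confidence'],2),np.round(np.array(r['box'])*[560,420,560,420],1))
        for r in finder.pinpoint(l,n): print('  pt',round(r['confidence'],2),np.round(np.array(r['at'])*[560,420],1))
E
```

```text
pics
{'time': np.float64(0.0), 'joint_pos': array([-73.02,   7.52,  85.33,   0.  ,  87.26,  -4.89]), 'qd': array([0.01, 0.01, 0.04, 0.02, 0.03, 0.02]), 'joint_efforts': array([  0.  , -56.94, -50.05,  -0.  ,   0.02,  -0.  ]), 'tool_pos': array([ 223.4 , -556.23,  209.93]), 'tcp_rot': array([-179.89,   -0.01,   21.88]), 'ft_force': array([-0.31,  0.  ,  1.12]), 'wrist_torque': array([ 0.01, -0.  ,  0.  ]), 'grip_force': np.float64(0.0), 'finger_gap': np.float64(85.48)}
top [[420.12   0.   275.17]
 [  0.   420.12 214.92]
 [  0.     0.     1.  ]] [[   0.1     0.97   -0.21  292.16]
 [  -1.      0.09   -0.01  -13.62]
 [   0.      0.21    0.98 1136.94]
 [   0.      0.      0.      1.  ]] ['img', 'K', 'pose']
case_a 0.91 [352.6 213.7  35.   27.4]
case_a 0.74 [332.1 201.9  27.9  26.8]
case_a 0.73 [381.8 219.7  32.3  24.5]
  pt 0.94 [396.4 235.5]
  pt 0.72 [341.2 217.9]
  pt 0.59 [363.8 229.9]
rack 0.92 [328.1 204.1  89.   47.5]
rack 0.91 [323.4 288.3  94.7  36.8]
rack 0.76 [150.7 258.8  93.5  50.1]
rack 0.74 [163.4 195.1  26.5  22.6]
  pt 0.76 [366.2 225.6]
  pt 0.71 [200.5 285.8]
  pt 0.67 [364.2 306.3]
dock 0.95 [151.2 183.9  51.6  46.7]
  pt 0.6 [174.8 209.9]
  pt 0.26 [362.6 157. ]
plate 0.58 [159.9 196.7  31.4  22.4]Traceback (most recent call last):
  File "<stdin>", line 8, in <module>
ValueError: it knows: brush, case, dock, dropper, nozzle, rack, wax_tin, wedge
```

View pics/top1.png

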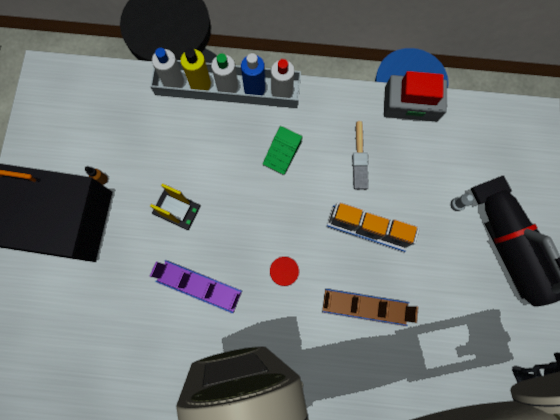

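```bash
python3 - <<'E'
from h import *
s=snap('side','side1.png'); print(s['K'],s['pose'])
E
```

```text
[[530.4511951    0.         275.10232327]
 [  0.         530.4511951  203.24127246]
 [  0.           0.           1.        ]] [[-7.36375926e-01  3.64289674e-01 -5.70125888e-01 -4.55115740e+02]
 [-6.76515735e-01 -3.85530529e-01  6.27449337e-01  1.07015895e+03]
 [ 8.77237949e-03  8.47737722e-01  5.30343097e-01  9.63281657e+02]
 [ 0.00000000e+00  0.00000000e+00  0.00000000e+00  1.00000000e+00]]
```

View pics/side1.png

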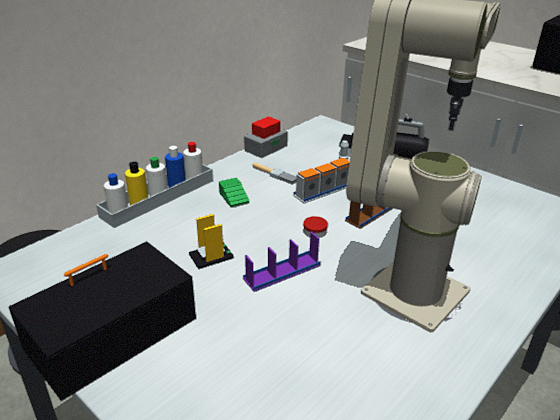

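The top view shows the aluminium rack with three orange-lidded cases at about (348–403, 216–233), the dock at (176,208) and the nozzle at about (460,203). The empty look-alike racks are purple (200,286) and brown (370,307). In the side view the dock is at (210,240) and the cases at (325,180).

```bash
cat >> h.py <<'E'
def blobs(s,lo,hi,mn=40,roi=None):
    hsv=cv2.cvtColor(s['img'],cv2.COLOR_RGB2HSV); m=cv2.inRange(hsv,lo,hi)
    if roi:
        k=np.zeros_like(m); k[roi[1]:roi[3],roi[0]:roi[2]]=255; m&=k
    n,l,st,c=cv2.connectedComponentsWithStats(m)
    out=[]
    for i in range(1,n):
        if st[i,4]>=mn:
            r=cv2.minAreaRect(np.argwhere(l==i)[:,::-1].astype(np.float32)); out.append((st[i,4],c[i],st[i,:4],cv2.boxPoints(r)))
    return out
E
python3 - <<'E'
from h import *
np.set_printoptions(precision=1,suppress=True)
s=snap('top'); 
print('orange')
for a,c,b,q in blobs(s,(8,150,120),(20,255,255),60,(300,180,440,260)): print(a,c,b,onz(s,c,96),[onz(s,p,96)[:2] for p in q])
print('yellow')
for a,c,b,q in blobs(s,(21,150,100),(32,255,255),20,(130,170,220,240)): print(a,c,b,onz(s,c,126),[onz(s,p,126)[:2] for p in q])
t=snap('side')
print('orange side')
for a,c,b,q in blobs(t,(8,150,120),(20,255,255),40,(280,140,370,210)): print(a,c,b,onz(t,c,96))
print('yellow side')
for a,c,b,q in blobs(t,(21,150,100),(32,255,255),40,(170,190,250,280)): print(a,c,b,q)
for l in ['wedge','nozzle','dropper','wax_tin','brush']:
    r=finder.find_in(l,'top')
    for x in r[:2]:
        b=np.array(x['box'])*[560,420,560,420]; print(l,round(x['confidence'],2),b,onz(s,(b[0]+b[2]/2,b[1]+b[3]/2),40))
E
```

```text
orange
373 [348.7 213.8] [336 204  26  21] [ 532.  -183.1   96. ] [array([ 519.6, -148.8]), array([ 559. , -158.7]), array([ 544.7, -217.7]), array([ 505.6, -207.4])]
381 [375.4 223.5] [363 213  26  22] [ 513.3 -251.6   96. ] [array([ 499.4, -217.3]), array([ 539.8, -227.1]), array([ 527.1, -285.9]), array([ 486.9, -275.7])]
380 [403.1 230.9] [390 220  27  22] [ 501.2 -322.1   96. ] [array([ 487.8, -287.6]), array([ 527.8, -298.1]), array([ 514.6, -356.9]), array([ 474.8, -346. ])]
yellow
61 [171. 189.] [162 184  19  11] [545.7 266.2 126. ] [array([550.6, 291.9]), array([557.8, 289.9]), array([540.9, 241.4]), array([533.7, 243.5])]
65 [159.8 209.4] [151 204  19  11] [491.4 285.9 126. ] [array([495.9, 311.5]), array([504.4, 309.2]), array([487.6, 260.1]), array([479.1, 262.5])]
orange side
98 [340.3 161.6] [331 158  19   9] [ 497.4 -318.2   96. ]
97 [325.1 167.5] [316 164  19   8] [ 509.3 -246.6   96. ]
107 [308.2 172.6] [299 168  20  10] [ 528.3 -177.8   96. ]
yellow side
897 [210.1 237. ] [197 214  27  48] [[195.9 215.3]
 [220.1 213.2]
 [224.  259.7]
 [199.8 261.7]]
wedge 0.56 [264.4 123.3  36.9  49.4] [713.   0.  40.]
nozzle 0.69 [453.2 191.8  22.1  21. ] [ 606.4 -500.2   40. ]
nozzle 0.63 [160.4 195.   29.4  21.2] [522.5 272.3  40. ]
dropper 0.72 [ 84.6 164.2  24.7  16.5] [593.8 496.9  40. ]
wax_tin 0.62 [269.6 254.8  29.4  30.9] [379.  -34.4  40. ]
brush 0.58 [352.3 120.1  15.8  69.3] [ 714.  -213.9   40. ]
brush 0.32 [325.6 204.6  90.7  45.2] [ 514.3 -253.2   40. ]
```

Call:
send_rows([
  [[9.67,10.13,3],[0,0,0.96]],
  [[9.67,10.13,3],[0,0,0.96]],
  [[9.67,10.13,3],[0,0,0.96]],
  [[9.67,10.13,3],[0,0,0.96]],
  [[9.67,10.13,3],[0,0,0.96]],
  [[9.67,10.13,3],[0,0,0.96]],
  [[9.67,10.13,3],[0,0,0.96]],
  [[9.67,10.13,3],[0,0,0.96]],
  [[9.67,10.13,3],[0,0,0.96]],
  [[9.67,10.13,3],[0,0,0.96]],
], fingers=0, squeeze=50)

```text
time: 2.05
tool_pos: [512.8, -253.8, 300.5]
tcp_rot: [-179.9, 0.0, 76.8]
ft_force: [-0.1, 0.7, 0.6]
finger_gap: 85.3
grip_force: 0.0
```

```bash
python3 - <<'E'
from h import *
np.set_printoptions(precision=2,suppress=True)
st=sense(); print(st['time'],st['tool_pos'],st['tcp_rot'],st['joint_pos'],st['ft_force'])
s=snap('wrist','w1.png'); print(s['K'],s['pose'])
for a,c,b,q in blobs(s,(6,130,90),(22,255,255),60): print(a,c,b,onz(s,c,96),[onz(s,p,96)[:2] for p in q])
E
```

```text
2.05 [ 512.76 -253.85  300.5 ] [-179.95    0.     76.79] [-31.46   2.08  81.71  -0.02  96.26 -18.25] [-0.05  0.74  0.58]
[[322.46   0.   273.2 ]
 [  0.   322.46 206.49]
 [  0.     0.     1.  ]] [[   0.97    0.22    0.07  530.25]
 [  -0.23    0.93    0.29 -178.65]
 [  -0.     -0.3     0.95  464.19]
 [   0.      0.      0.      1.  ]]
2207 [276.78 107.98] [257  80  40  58] [ 533.15 -182.32   96.  ] [array([ 519.07, -149.72]), array([ 559.52, -159.25]), array([ 547.08, -217.57]), array([ 504.53, -207.55])]
1831 [274.55 171.94] [257 147  36  51] [ 514.61 -250.73   96.  ] [array([ 501.82, -218.32]), array([ 540.36, -227.4 ]), array([ 527.89, -284.81]), array([ 487.49, -275.3 ])]
413 [121.24 163.51] [106 153  37  21] [ 345.38 -200.8    96.  ] [array([ 332.9, -185.5]), array([ 370.85, -187.54]), array([ 366.79, -211.19]), array([ 328.07, -209.24])]
1378 [134.24 196.36] [ 85 174  74  47] [ 346.01 -241.19   96.  ] [array([ 292.9 , -217.16]), array([ 372.22, -217.73]), array([ 365.92, -269.81]), array([ 283.15, -269.99])]
1542 [278.07 230.22] [261 208  35  46] [ 502.3  -322.21   96.  ] [array([ 488.81, -289.68]), array([ 528.48, -299.02]), array([ 516.07, -356.93]), array([ 474.58, -347.17])]
1061 [149.35 242.69] [104 219  67  45] [ 343.08 -301.81   96.  ] [array([ 289.29, -279.46]), array([ 365.62, -274.71]), array([ 362.37, -327.55]), array([ 282.87, -333.43])]
```

View pics/w1.png

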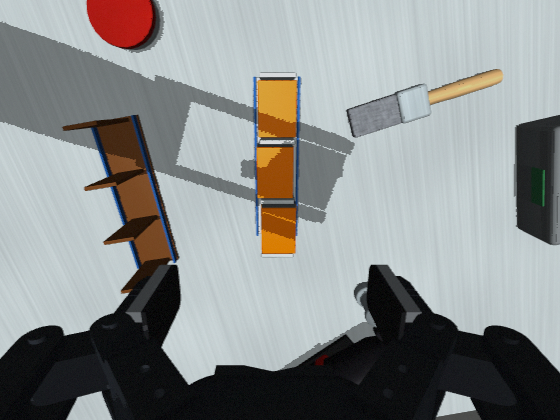

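Call:
send_rows([
  [[0.02,0.06,-1.5],[0,0,0]],
  [[0.02,0.06,-3],[0,0,0]],
  [[0.02,0.06,-4.5],[0,0,0]],
  [[0.02,0.06,-6],[0,0,0]],
  [[0.02,0.06,-7],[0,0,0]],
  [[0.02,0.06,-7.7],[0,0,0]],
  [[0.02,0.06,-8.2],[0,0,0]],
  [[0.02,0.06,-8.37],[0,0,0]],
  [[0.02,0.06,-8.37],[0,0,0]],
])

```text
time: 3.22
tool_pos: [514.3, -251.5, 50.2]
tcp_rot: [180.0, 0.0, 76.9]
ft_force: [-0.3, 0.3, 0.5]
finger_gap: 85.2
grip_force: 0.0
```

Call:
send_rows([
  [[0,0,0],[0,0,0]],
  [[0,0,0],[0,0,0]],
  [[0,0,0],[0,0,0]],
  [[0,0,0],[0,0,0]],
  [[0,0,0],[0,0,0]],
  [[0,0,0],[0,0,0]],
  [[0,0,0],[0,0,0]],
], fingers=1, squeeze=40)

```text
time: 4.1
tool_pos: [515.0, -251.4, 50.8]
tcp_rot: [179.9, 0.0, 76.9]
ft_force: [0.4, -0.1, 5.1]
finger_gap: 41.6
grip_force: 42.1
```

Call:
send_rows([
  [[0,0,0.15],[0,0,0]],
  [[0,0,0.35],[0,0,0]],
  [[0,0,0.5],[0,0,0]],
  [[0,0,0.5],[0,0,0]],
  [[0,0,0.5],[0,0,0]],
  [[0,0,0.5],[0,0,0]],
])

```text
time: 4.85
tool_pos: [514.1, -251.0, 64.6]
tcp_rot: [-180.0, -0.0, 76.9]
ft_force: [0.7, 1.0, -1.6]
finger_gap: 41.3
grip_force: 41.2
```

```bash
python3 - <<'E'
from h import *
for i in range(3):
    s=snap('wrist','w2.png'); st=sense(); print(np.round(st['ft_force'],2),np.round(st['wrist_torque'],3),np.round(st['joint_efforts'],2),np.round(st['tool_pos'],1))
for a,c,b,q in blobs(s,(6,130,90),(22,255,255),60): print(a,c,b)
E
```

```text
[ 0.43  0.67 -1.88] [ 0.009 -0.041 -0.057] [  0.   -56.21 -46.99  -0.     0.    -0.  ] [ 514.1 -251.    64.6]
[ 0.3   0.26 -1.89] [-0.031 -0.047 -0.018] [  0.   -56.17 -46.96  -0.     0.    -0.  ] [ 514.1 -251.    64.6]
[-0.99  0.15 -2.57] [0.004 0.036 0.023] [ -0.   -56.15 -46.94  -0.     0.    -0.  ] [ 514.2 -251.    64.7]
16380 [281.05555556 116.68034188] [226  41 112 156]
150 [  6.85333333 228.62666667] [  0 223  18  12]
13345 [273.80801798 296.69014612] [221 231 105 140]
2808 [ 19.13568376 285.74501425] [  0 242  52  83]
1343 [ 42.33358153 349.13253909] [ 18 321  50  57]
```

Call:
send_rows([
  [[0,0,-0.2],[0,0,0]],
  [[0,0,-0.4],[0,0,0]],
  [[0,0,-0.48],[0,0,0]],
  [[0,0,-0.5],[0,0,0]],
])

```text
time: 5.5
tool_pos: [514.1, -250.9, 50.7]
tcp_rot: [-180.0, -0.0, 76.9]
ft_force: [-6.5, 4.4, 13.3]
finger_gap: 41.4
grip_force: 43.0
```

Call:
send_rows([
  [[0,0,0],[0,0,0]],
  [[0,0,0],[0,0,0]],
  [[0,0,0],[0,0,0]],
  [[0,0,0],[0,0,0]],
  [[0,0,0],[0,0,0]],
  [[0,0,0.7],[0,0,0]],
  [[0,0,1.8],[0,0,0]],
  [[0,0,2.5],[0,0,0]],
  [[0,0,2.7],[0,0,0]],
], fingers=0)

```text
time: 6.62
tool_pos: [515.3, -251.7, 132.7]
tcp_rot: [179.8, 0.1, 76.9]
ft_force: [-0.5, 0.4, -0.9]
finger_gap: 85.5
grip_force: 0.0
```

Call:
send_rows([
  [[0.3,1.14,0],[0,0,0]],
  [[0.61,2.28,0],[0,0,0]],
  [[0.61,2.28,-0.5],[0,0,0]],
  [[0.61,2.28,-1.4],[0,0,0]],
  [[0.61,2.28,-2.2],[0,0,0]],
  [[0.61,2.28,-2.6],[0,0,0]],
  [[0.61,2.28,-2.7],[0,0,0]],
  [[0.61,2.28,-2.7],[0,0,0]],
])

```text
time: 7.62
tool_pos: [532.8, -183.0, 50.3]
tcp_rot: [180.0, 0.0, 76.9]
ft_force: [0.7, 0.4, 0.1]
finger_gap: 85.8
grip_force: 0.0
```

Call:
send_rows([
  [[0,0,0],[0,0,0]],
  [[0,0,0],[0,0,0]],
  [[0,0,0],[0,0,0]],
  [[0,0,0],[0,0,0]],
  [[0,0,0],[0,0,0]],
  [[0,0,0],[0,0,0]],
  [[0,0,0],[0,0,0]],
], fingers=1)

```text
time: 8.5
tool_pos: [533.3, -183.0, 50.7]
tcp_rot: [179.9, 0.0, 76.9]
ft_force: [1.3, 0.1, 5.9]
finger_gap: 41.4
grip_force: 42.0
```

Call:
send_rows([
  [[0,0,0.15],[0,0,0]],
  [[0,0,0.35],[0,0,0]],
  [[0,0,0.5],[0,0,0]],
  [[0,0,0.5],[0,0,0]],
  [[0,0,0.5],[0,0,0]],
  [[0,0,0.5],[0,0,0]],
])

```text
time: 9.25
tool_pos: [532.4, -182.6, 64.6]
tcp_rot: [-180.0, -0.0, 76.9]
ft_force: [-0.1, 0.6, -1.5]
finger_gap: 40.8
grip_force: 41.1
```

```bash
python3 - <<'E'
from h import *
for i in range(3):
    s=snap('wrist'); st=sense(); print(np.round(st['ft_force'],2),np.round(st['wrist_torque'],3),np.round(st['joint_efforts'],2),np.round(st['tool_pos'],1))
E
```

```text
[-0.06 -0.81 -2.21] [ 0.028 -0.012  0.04 ] [  0.   -55.   -47.02  -0.     0.     0.  ] [ 532.4 -182.6   64.6]
[ 0.3  -0.56 -2.79] [ 0.004 -0.043 -0.05 ] [ -0.   -54.97 -46.99  -0.     0.     0.  ] [ 532.4 -182.6   64.6]
[-0.42 -0.25 -1.39] [ 0.032 -0.023 -0.026] [  0.   -54.94 -46.97  -0.     0.     0.  ] [ 532.4 -182.7   64.7]
```

Call:
send_rows([
  [[0,0,-0.2],[0,0,0]],
  [[0,0,-0.4],[0,0,0]],
  [[0,0,-0.47],[0,0,0]],
  [[0,0,-0.48],[0,0,0]],
])

```text
time: 9.9
tool_pos: [532.3, -182.5, 50.7]
tcp_rot: [-179.9, -0.0, 76.9]
ft_force: [-4.1, 1.3, 6.6]
finger_gap: 41.1
grip_force: 42.0
```

Call:
send_rows([
  [[0,0,0],[0,0,0]],
  [[0,0,0],[0,0,0]],
  [[0,0,0],[0,0,0]],
  [[0,0,0],[0,0,0]],
  [[0,0,0],[0,0,0]],
  [[0,0,0.7],[0,0,0]],
  [[0,0,1.8],[0,0,0]],
  [[0,0,2.5],[0,0,0]],
  [[0,0,2.68],[0,0,0]],
], fingers=0)

```text
time: 11.02
tool_pos: [533.7, -183.2, 132.8]
tcp_rot: [179.8, 0.0, 76.9]
ft_force: [1.1, -0.1, 0.4]
finger_gap: 85.3
grip_force: 0.0
```

Call:
send_rows([
  [[-0.35,-1.55,0],[0,0,0]],
  [[-0.69,-3.1,0],[0,0,0]],
  [[-1.03,-4.65,0],[0,0,0]],
  [[-1.03,-4.65,-0.5],[0,0,0]],
  [[-1.03,-4.65,-1.4],[0,0,0]],
  [[-1.03,-4.65,-2.2],[0,0,0]],
  [[-1.03,-4.65,-2.6],[0,0,0]],
  [[-1.03,-4.65,-2.7],[0,0,0]],
  [[-1.03,-4.65,-2.7],[0,0,0]],
])

```text
time: 12.15
tool_pos: [502.1, -322.1, 50.3]
tcp_rot: [180.0, 0.0, 76.9]
ft_force: [-0.9, 0.0, 0.5]
finger_gap: 85.4
grip_force: 0.0
```

Call:
send_rows([
  [[0,0,0],[0,0,0]],
  [[0,0,0],[0,0,0]],
  [[0,0,0],[0,0,0]],
  [[0,0,0],[0,0,0]],
  [[0,0,0],[0,0,0]],
  [[0,0,0],[0,0,0]],
  [[0,0,0],[0,0,0]],
], fingers=1, squeeze=60)

```text
time: 13.02
tool_pos: [502.5, -322.7, 50.9]
tcp_rot: [179.9, 0.0, 76.9]
ft_force: [1.9, -0.7, 5.9]
finger_gap: 40.9
grip_force: 62.7
```

Call:
send_rows([
  [[0,0,0.15],[0,0,0]],
  [[0,0,0.35],[0,0,0]],
  [[0,0,0.5],[0,0,0]],
  [[0,0,0.5],[0,0,0]],
  [[0,0,0.5],[0,0,0]],
  [[0,0,0.5],[0,0,0]],
])

```text
time: 13.78
tool_pos: [501.5, -322.1, 64.6]
tcp_rot: [-180.0, -0.0, 76.9]
ft_force: [0.2, 0.2, -5.2]
finger_gap: 40.7
grip_force: 61.5
```

```bash
python3 - <<'E'
from h import *
np.set_printoptions(precision=2,suppress=True)
for i in range(3):
    s=snap('side','side2.png'); st=sense(); print(np.round(st['ft_force'],2),np.round(st['wrist_torque'],3),np.round(st['joint_efforts'],2),np.round(st['tool_pos'],1))
s=snap('wrist','w3.png')
E
```

```text
[-0.69  0.11 -5.39] [ 0.01 -0.06  0.01] [ -0.   -61.74 -49.04  -0.01   0.     0.  ] [ 501.5 -322.1   64.6]
[-0.06 -0.4  -5.61] [ 0.01 -0.04 -0.01] [ -0.   -61.7  -49.01  -0.01   0.     0.  ] [ 501.6 -322.1   64.7]
[ 0.25  0.05 -6.03] [ 0.02  0.04 -0.01] [ -0.   -61.68 -48.99  -0.01   0.     0.  ] [ 501.6 -322.1   64.7]
```

Call:
send_rows([
  [[0,0,0.5],[0,0,0]],
  [[0,0,1.5],[0,0,0]],
  [[0,0,2.7],[0,0,0]],
  [[0,0,3.7],[0,0,0]],
  [[0,0,4.2],[0,0,0]],
  [[0.02,0.3,4.2],[0,0,0]],
  [[0.07,1.0,4.2],[0,0,-0.01]],
  [[0.15,2.1,4.2],[0,0,-0.02]],
  [[0.25,3.4,4.2],[0,0,-0.03]],
  [[0.35,4.8,4.2],[0,0,-0.04]],
])

```text
time: 15.22
tool_pos: [511.0, -176.1, 188.7]
tcp_rot: [-179.8, -0.0, 74.5]
ft_force: [0.9, 0.0, -6.4]
finger_gap: 40.9
grip_force: 62.0
```

Call:
send_rows([
  [[0.1,1.4,0],[0,0,-0.01]],
  [[0.2,2.8,0],[0,0,-0.02]],
  [[0.3,4.2,0],[0,0,-0.03]],
  [[0.4,5.5,0],[0,0,-0.045]],
  [[0.5,6.7,0],[0,0,-0.06]],
  [[0.56,7.4,0],[0,0,-0.07]],
  [[0.6,7.8,0],[0,0,-0.075]],
  [[0.6,7.93,0],[0,0,-0.075]],
  [[0.6,7.93,0],[0,0,-0.075]],
])

```text
time: 16.35
tool_pos: [529.9, 59.3, 190.5]
tcp_rot: [-180.0, 0.0, 70.3]
ft_force: [0.1, -1.4, -5.2]
finger_gap: 40.8
grip_force: 63.2
```

```bash
python3 - <<'E'
from h import *
np.set_printoptions(precision=1,suppress=True)
st=sense(); print(st['time'],st['tool_pos'],st['tcp_rot'],st['ft_force'])
s=snap('wrist','w4.png')
for a,c,b,q in blobs(s,(21,120,80),(34,255,255),60): print(a,c,b,onz(s,c,126),[onz(s,p,126)[:2] for p in q])
E
```

```text
16.35 [529.9  59.3 190.5] [-180.     0.    70.3] [ 0.1 -1.4 -5.2]
```

View pics/w4.png

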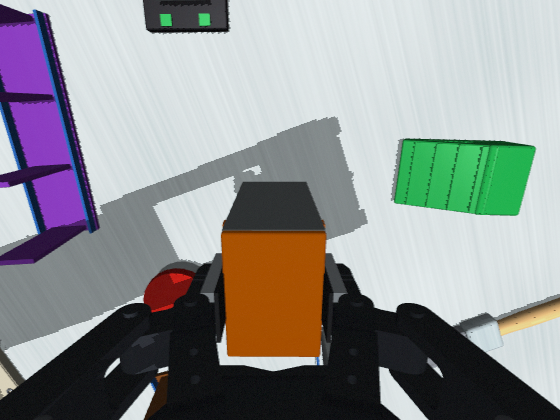

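The wrist view shows the case held square between the fingers (222–326, 180–355). The spot below is clear, with the dock edge at the top (145–230, 0–30).

Call:
send_rows([
  [[0,0,-0.7],[0,0,0]],
  [[0,0,-1.8],[0,0,0]],
  [[0,0,-3],[0,0,0]],
  [[0,0,-4],[0,0,0]],
  [[0,0,-4.5],[0,0,0]],
  [[0,0,-4.7],[0,0,0]],
  [[0,0,-4.8],[0,0,0]],
  [[0,0,-4.86],[0,0,0]],
  [[0,0,-4.88],[0,0,0]],
])

```text
time: 17.52
tool_pos: [530.8, 59.7, 45.3]
tcp_rot: [179.9, -0.0, 70.3]
ft_force: [0.1, 0.3, -5.2]
finger_gap: 40.9
grip_force: 63.2
```

Call:
send_rows([
  [[0,0,0],[0,0,0]],
  [[0,0,0],[0,0,0]],
  [[0,0,0],[0,0,0]],
  [[0,0,0],[0,0,0]],
  [[0,0,0],[0,0,0]],
  [[0,0,0.7],[0,0,0]],
  [[0,0,1.8],[0,0,0]],
  [[0,0,3],[0,0,0]],
  [[0,0,4],[0,0,0]],
  [[0,0,4.5],[0,0,0]],
], fingers=0)

```text
time: 18.77
tool_pos: [531.1, 59.8, 181.5]
tcp_rot: [179.9, -0.1, 70.3]
ft_force: [-0.3, -0.7, 0.0]
finger_gap: 85.1
grip_force: 0.0
```

Call:
send_rows([
  [[0,0,1],[0,0,0.17]],
  [[0,0,2],[0,0,0.35]],
  [[0,0,3],[0,0,0.53]],
  [[0,1,4],[0,0,0.71]],
  [[0,1,4],[0,0,0.89]],
  [[0,1,4],[0,0,1.07]],
  [[0,1,4],[0,0,1.25]],
  [[0,1,4],[0,0,1.43]],
  [[0,1,4],[0,0,1.571]],
  [[0,1,4],[0,0,1.571]],
])

```text
time: 20.02
tool_pos: [529.9, 89.7, 298.6]
tcp_rot: [-180.0, -0.1, 160.2]
ft_force: [-0.5, 0.0, -0.1]
finger_gap: 85.1
grip_force: 0.0
```

```bash
python3 - <<'E'
from h import *
np.set_printoptions(precision=1,suppress=True)
st=sense(); print(st['time'],st['tool_pos'],st['tcp_rot'],st['joint_pos'],st['ft_force'])
s=snap('wrist','w5.png')
for a,c,b,q in blobs(s,(21,120,80),(34,255,255),60): print('y',a,c,b,q.tolist(),onz(s,c,126),[onz(s,p,126)[:2] for p in q])
for a,c,b,q in blobs(s,(6,130,90),(20,255,255),100): print('o',a,c,b,onz(s,c,90),[onz(s,p,90)[:2] for p in q])
E
```

```text
20.025 [529.9  89.7 298.6] [-180.    -0.1  160.2] [  4.1  -3.3  87.3  -0.   96.1 -66.1] [-0.5  0.  -0.1]
y 479 [450.1  78.1] [422  74  56   9] [[422.0, 74.0], [477.0, 74.0], [477.0, 82.0], [422.0, 82.0]] [492.  286.4 126. ] [array([479.1, 261.5]), array([497.1, 311.6]), array([504.4, 310.4]), array([486.3, 260. ])]
y 652 [434.5 136. ] [393 128  75  15] [[393.0, 128.0], [467.0, 128.0], [467.0, 142.0], [393.0, 142.0]] [541.6 261.2 126. ] [array([519.4, 223.2]), array([544.9, 293.8]), array([558.9, 291.5]), array([533.1, 219.9])]
y 118 [471.4 406.4] [466 397  14  20] [[462.8257141113281, 399.2477111816406], [468.9082946777344, 395.9725036621094], [479.5367126464844, 415.7110290527344], [473.4541320800781, 418.9862365722656]] [915.1 237.1 126. ] [array([898.6, 228.3]), array([895.7, 237. ]), array([935.4, 244.9]), array([938.6, 236. ])]
o 676 [19.9 89.9] [ 0 81 51 23] [ 349.2 -137.5   90. ] [array([ 334. , -155.2]), array([ 337.8, -101.7]), array([ 359.5, -106.3]), array([ 356. , -160.8])]
o 1743 [248.6 182.9] [223 166  52  35] [530.1  59.1  90. ] [array([539.3,  22.6]), array([501.2,  38.3]), array([521.3,  94.2]), array([560.1,  80.3])]
o 1496 [ 67.  249.2] [ 39 232  57  35] [ 532.5 -187.5   90. ] [array([ 505.6, -211.8]), array([ 520.5, -145.9]), array([ 560.4, -163. ]), array([ 545.2, -231.1])]
o 1112 [ 17.2 253.9] [  0 237  41  34] [ 516.8 -250.3   90. ] [array([ 490.9, -263.1]), array([ 502.9, -213. ]), array([ 541.9, -232.6]), array([ 529.7, -284.5])]
```

View pics/w5.png

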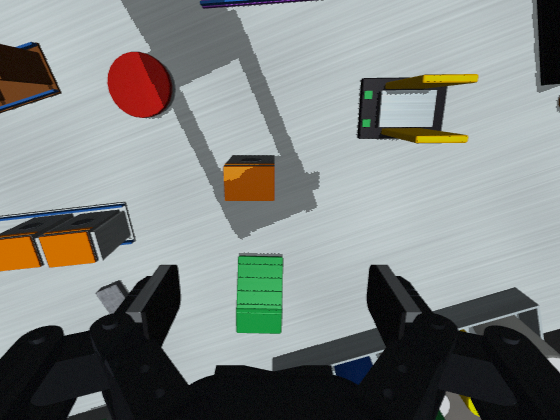

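Call:
send_rows([
  [[0,-0.6,-1],[0,0,0]],
  [[0,-1.03,-2.5],[0,0,0]],
  [[0,-1.03,-4],[0,0,0]],
  [[0,-1.03,-5.5],[0,0,0]],
  [[0,-1.03,-6.8],[0,0,0]],
  [[0,-1.03,-7.7],[0,0,0]],
  [[0,-1.03,-8.3],[0,0,0]],
  [[0,-1.03,-8.49],[0,0,0]],
  [[0,-1.03,-8.49],[0,0,0]],
])

```text
time: 21.2
tool_pos: [530.6, 58.8, 45.3]
tcp_rot: [180.0, 0.0, 160.3]
ft_force: [-0.4, 0.3, -0.2]
finger_gap: 85.1
grip_force: 0.0
```

Call:
send_rows([
  [[0,0,0],[0,0,0]],
  [[0,0,0],[0,0,0]],
  [[0,0,0],[0,0,0]],
  [[0,0,0],[0,0,0]],
  [[0,0,0],[0,0,0]],
  [[0,0,0],[0,0,0]],
], fingers=1, squeeze=50)

```text
time: 21.95
tool_pos: [531.4, 58.5, 46.4]
tcp_rot: [180.0, 0.2, 160.3]
ft_force: [-1.1, -1.2, 5.8]
finger_gap: 58.8
grip_force: 55.9
```

Call:
send_rows([
  [[0,0,0.3],[0,0,0]],
  [[0,0,1.2],[0,0,0]],
  [[0,0,2.4],[0,0,0]],
  [[0,0,3.6],[0,0,0]],
  [[0,0,4.6],[0,0,0]],
  [[0,0,5],[0,0,0]],
  [[0,0,5],[0,0,0]],
])

```text
time: 22.82
tool_pos: [530.3, 58.9, 194.9]
tcp_rot: [180.0, 0.0, 160.3]
ft_force: [0.1, -0.1, -5.4]
finger_gap: 58.6
grip_force: 56.0
```

Call:
send_rows([
  [[-0.03,0.5,0],[0,0,0]],
  [[-0.08,1.6,0],[0,0,0]],
  [[-0.15,2.9,0],[0,0,0]],
  [[-0.22,4.3,0],[0,0,0]],
  [[-0.3,5.6,0],[0,0,0]],
  [[-0.35,6.6,0],[0,0,0]],
  [[-0.38,7.1,0],[0,0,0]],
  [[-0.38,7.23,0],[0,0,0]],
  [[-0.38,7.23,0],[0,0,0]],
  [[-0.38,7.23,0],[0,0,0]],
])

```text
time: 24.08
tool_pos: [519.0, 274.7, 194.8]
tcp_rot: [-180.0, 0.0, 160.2]
ft_force: [-0.1, -0.8, -5.9]
finger_gap: 58.9
grip_force: 56.7
```

```bash
python3 - <<'E'
from h import *
np.set_printoptions(precision=1,suppress=True)
st=sense(); print(st['time'],st['tool_pos'],st['tcp_rot'],st['joint_pos'],st['ft_force'])
s=snap('wrist'); im=s['img'].copy()
c,sn=np.cos(np.radians(-19.8)),np.sin(np.radians(-19.8))
def W(cx,cy,x,y,z): return [cx+c*x-sn*y, cy+sn*x+c*y, z]
def box(cx,cy,x0,x1,y0,y1,z,col):
    p=proj(s,np.array([W(cx,cy,x,y,z) for x,y in[(x0,y0),(x1,y0),(x1,y1),(x0,y1)]])); cv2.polylines(im,[np.round(p*8).astype(np.int32)],True,col,1,cv2.LINE_AA,3)
for a,b in((-32.5,-25),(25,32.5)): box(518.7,276.2,a,b,-27,27,126,(0,0,255))
box(518.7,276.2,-39,39,-56,56,12,(255,0,255))
t=st['tool_pos']; u=t[2]-45
box(t[0],t[1],-21,21,-30,30,u,(0,255,0)); box(t[0],t[1],-21,21,-30,30,u+90,(0,255,0))
for a,q,b,r in blobs(s,(21,120,80),(34,255,255),60): print('y',a,b,[onz(s,p,126)[:2] for p in r])
for a,q,b,r in blobs(s,(6,130,90),(20,255,255),100): print('o',a,b,onz(s,q,u+90),[onz(s,p,u+90)[:2] for p in r])
cv2.imwrite('pics/w6.png',cv2.resize(im,None,fx=1.4,fy=1.4)[:,:,::-1])
E
```

```text
24.075 [519.  274.7 194.8] [-180.     0.   160.2] [ 22.9   6.   88.6  -0.   85.5 -47.3] [-0.1 -0.8 -5.9]
y 1921 [239 148  74  31] [array([466.6, 267.4]), array([483. , 317.1]), array([503.8, 311.1]), array([487., 260.])]
o 369 [497 165  20  26] [500.5 374.4 239.8] [array([494.7, 372.1]), array([497.1, 378.7]), array([506.9, 377.5]), array([504.4, 370.7])]
o 845 [205 233 137   7] [493.7 285.  239.8] [array([483. , 259.4]), array([501.2, 310.1]), array([503.7, 309.4]), array([485.4, 258.4])]
o 12289 [201 247 146  88] [516.3 276.2 239.8] [array([488. , 255.5]), array([507.7, 310.3]), array([548.1, 298.8]), array([526.4, 238.7])]
```

View pics/w6.png

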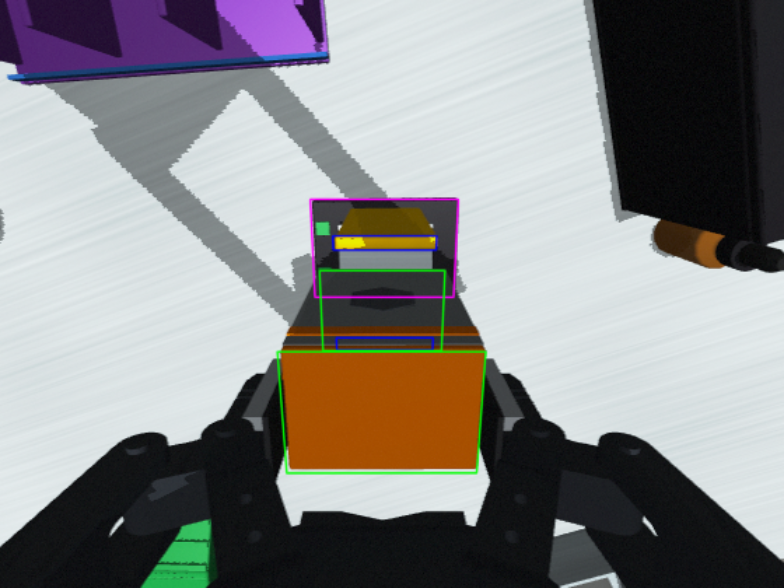

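The case is held square (green model against lid within about 1 mm), and the cheek's yellow top at (335–434, 236–248) coincides with the predicted one. I'll lower it.

Call:
send_rows([
  [[0,0.02,-0.3],[0,0,0]],
  [[0,0.02,-0.7],[0,0,0]],
  [[0,0.02,-1.1],[0,0,0]],
  [[0,0.02,-1.4],[0,0,0]],
  [[0,0.02,-1.7],[0,0,0]],
  [[0,0.02,-2.0],[0,0,0]],
  [[0,0.02,-2.3],[0,0,0]],
  [[0,0.02,-2.5],[0,0,0]],
  [[0,0.02,-2.7],[0,0,0]],
  [[0,0.02,-2.7],[0,0,0]],
])

```text
time: 25.38
tool_pos: [518.4, 276.2, 113.2]
tcp_rot: [-180.0, -0.0, 160.3]
ft_force: [0.3, 0.7, -5.3]
finger_gap: 58.6
grip_force: 56.8
```

```bash
python3 - <<'E'
from h import *
st=sense(); print(st['tool_pos'],st['ft_force'],st['wrist_torque'],st['tcp_rot'])
E
```

```text
[518.41330239 276.15767289 113.16122251] [ 0.31556082  0.67201848 -5.3171168 ] [ 0.0061234   0.00165407 -0.02479738] [-1.79962489e+02 -4.25754854e-02  1.60302810e+02]
```

Call:
send_rows([
  [[0,0,-0.2],[0,0,0]],
  [[0,0,-0.45],[0,0,0]],
  [[0,0,-0.7],[0,0,0]],
  [[0,0,-0.95],[0,0,0]],
  [[0,0,-1.15],[0,0,0]],
  [[0,0,-1.3],[0,0,0]],
  [[0,0,-1.42],[0,0,0]],
  [[0,0,-1.53],[0,0,0]],
  [[0,0,-1.6],[0,0,0]],
  [[0,0,-1.6],[0,0,0]],
])

```text
time: 26.62
tool_pos: [518.8, 276.3, 65.8]
tcp_rot: [180.0, 0.0, 160.3]
ft_force: [-1.7, -0.8, -2.5]
finger_gap: 58.6
grip_force: 57.1
```

Call:
send_rows([
  [[0,0,-0.04],[0,0,0]],
  [[0,0,-0.08],[0,0,0]],
  [[0,0,-0.08],[0,0,0]],
  [[0,0,-0.08],[0,0,0]],
])

```text
time: 27.12
tool_pos: [519.1, 276.4, 64.3]
tcp_rot: [180.0, 0.0, 160.3]
ft_force: [-4.7, -2.4, 5.3]
finger_gap: 58.7
grip_force: 57.9
```

Call:
send_rows([
  [[0,0,0],[0,0,0]],
  [[0,0,0],[0,0,0]],
  [[0,0,0],[0,0,0]],
  [[0,0,0],[0,0,0]],
  [[0,0,0],[0,0,0]],
  [[0,0,0],[0,0,0]],
], fingers=0)

```text
time: 27.88
tool_pos: [518.8, 276.3, 63.4]
tcp_rot: [180.0, 0.0, 160.3]
ft_force: [0.5, 0.1, 0.3]
finger_gap: 85.5
grip_force: 0.0
```

Call:
send_rows([
  [[0,0,0.3],[0,0,0]],
  [[0,0,1],[0,0,0]],
  [[0,0,2],[0,0,0]],
  [[0,0,3.5],[0,0,0]],
  [[0,0,5],[0,0,0]],
  [[0,0,6.5],[0,0,0]],
  [[0,0,7.5],[0,0,0]],
  [[0,-1,8],[0,0,0]],
  [[0,-1,8],[0,0,0]],
])

```text
time: 29.0
tool_pos: [519.8, 245.4, 306.3]
tcp_rot: [179.9, 0.2, 160.2]
ft_force: [-0.3, -0.4, -0.8]
finger_gap: 85.7
grip_force: 0.0
```

```bash
python3 - <<'E'
from h import *
np.set_printoptions(precision=1,suppress=True)
st=sense(); print(st['time'],st['tool_pos'],st['ft_force'])
s=snap('wrist'); im=s['img'].copy()
for a,q,b,r in blobs(s,(6,130,90),(20,255,255),100): print('o',a,b,onz(s,q,108),[onz(s,p,108)[:2] for p in r])
for a,q,b,r in blobs(s,(21,120,80),(34,255,255),60): print('y',a,b,onz(s,q,126),[onz(s,p,126)[:2] for p in r])
c,sn=np.cos(np.radians(-19.8)),np.sin(np.radians(-19.8))
for z,col in((108,(0,255,0)),(118,(255,0,255))):
    p=proj(s,np.array([[518.7+c*x-sn*y,276.2+sn*x+c*y,z] for x,y in[(-21,-30),(21,-30),(21,30),(-21,30)]])); cv2.polylines(im,[np.round(p*8).astype(np.int32)],True,col,1,cv2.LINE_AA,3)
t=snap('side')
w=cv2.resize(im[:260,130:480],None,fx=2,fy=2)[:300*2,:700]; d=cv2.resize(t['img'][150:280,160:360],None,fx=2,fy=2)
cv2.imwrite('pics/w7.png',w[:,:,::-1]); 
x=snap('top')
for a,q,b,r in blobs(x,(8,150,120),(20,255,255),60,(130,180,440,260)): print(a,q,onz(x,q,96),onz(x,q,108))
E
```

```text
29.0 [519.8 245.4 306.3] [-0.3 -0.4 -0.8]
o 206 [462 139  17  22] [566.2 461.3 108. ] [array([575.4, 451.8]), array([552.4, 457. ]), array([559.2, 473. ]), array([582.3, 468.2])]
o 1921 [272 147  54  37] [518.1 277.  108. ] [array([489.7, 255.9]), array([509.7, 311.3]), array([549. , 299.3]), array([528.3, 241.9])]
y 656 [275 130  52  16] [488.  286.2 126. ] [array([486.7, 260.3]), array([472.1, 265.5]), array([490.2, 315.5]), array([505. , 310.9])]
y 328 [276 191  48   7] [546.3 267.7 126. ] [array([534.3, 244.4]), array([551.9, 293.2]), array([558.4, 291.1]), array([540.7, 242.1])]
y 453 [346 355  27  29] [801.2 266.2 126. ] [array([785.6, 250.1]), array([785.7, 286.2]), array([825.2, 284.9]), array([825.6, 247.8])]
276 [169.4 200.8] [521.9 273.9  96. ] [519.2 270.6 108. ]
384 [348.5 214.2] [ 530.9 -182.7   96. ] [ 528.1 -180.8  108. ]
392 [374.9 223.8] [ 512.5 -250.6   96. ] [ 510.  -247.8  108. ]
```

View pics/w7.png

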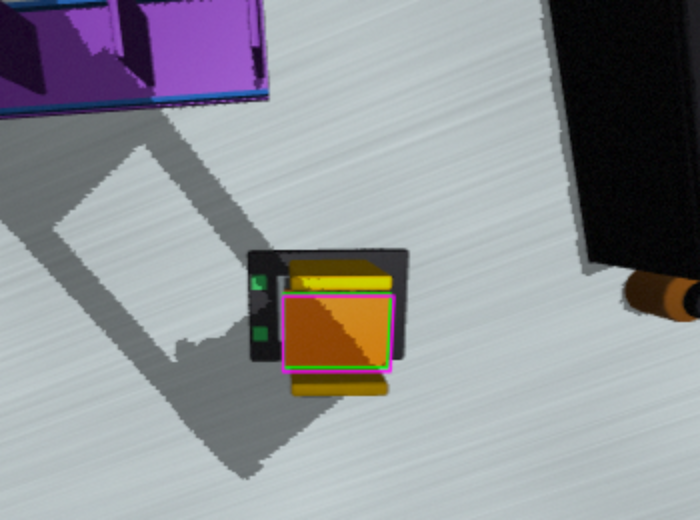

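The case stands level between the cheeks, its lid (282–393, 293–370 in the crop) lying on the fully-down outline. The other two cases are back in the rack. I'm handing it in.

```bash
python3 -c "
from bench import order
print(order.hand_in())"
```

```text
the job is handed in; nothing more can be done
None
```

The heavy case, the one at the rack's −y end, now stands upright in the dock with the plate apparently fully down; the other two are back upright in the rack, and the job is handed in at about 29 s (the hand-in returned no verdict).

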